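# Fit a label roll and its square drive spindle on the bench label winder

### The arm

A 6-joint arm with a two-finger parallel gripper is mounted at the origin on a cart in front of the work surface, level with it; the furniture and walls round the work are solid. World frame = base frame: x ahead of the robot, y to its left, z up, the work surface at z = 0. Lengths are in mm, angles in rad, forces in N, time in s.
With the tool pointing down it reaches from about 275 to 750 mm from the base axis. Payload 10.2 kg.
Tool frame: the origin (TCP) lies at the very end of the fingers, on their centre line; the grasp point (between the pads) lies 19 mm behind it; z points along the fingers, y is the line along which they close (so a half turn about z gives the same grasp; the last joint's range is limited). The gripper opens to 85 mm and grips with 20 to 120 N. Pads are 22 mm wide; open, the fingers measure 114 mm over their backs; the gripper's body (76 mm by 85 mm) begins 54 mm behind the grasp point. The pads swing forward as they close: fully open they stand 13 mm farther back than shut.
Start: joints at [-1.34, 0.313, 1.498, -0, 1.331, -0.223], TCP at [230.14, -471.875, 205.794] pointing down, gripper open.
Joint ranges: [-2.94, 2.94], [-0.97, 2.17], [0.19, 2.56], [-1.23, 4.37], [0.02, 3.11], [-2.88, 2.88]. Speed limits (rad/s): [2.39, 2.39, 3.01, 3.14, 3.14, 3.14].

### API

Orientations are given as a unit quaternion [w, x, y, z].
In Python, from rig import * gives the robot as it stands. The module is installed in compiled form; this text tells all that it offers.
- The arm moves only by the shell command python3 -m crank 'ROWS' [FORCE]. ROWS is JSON, a list that holds one entry, the list of rows, each a list of 7 numbers: the shift along the tool's x, y, z in units of 25 mm (1.0 is 25 mm), then the turn, a rotation vector about the tool's x, y, z in units of 8 degrees (1.0 is 8 degrees), then the finger opening in mm, from 0 to 85.4. A call has exactly 8 rows; each row shifts and turns the commanded pose from where the row before left it, along the tool's axes as they then stand; what a row does not reach is not made up. A row lasts 1/10 s, in which the tool goes at most 50 mm and 8.59 degrees, less where a joint would pass 70% of its speed; a pose out of reach is approached as far as the arm can. A call is refused whole if a number of a shift passes 1 or a number of a turn 1, either way. A call with a gripper value outside its range is refused whole. The fingers move at their own pace and stop on an object; FORCE is the grip in N (left out, the last holds). Time passes only in rows, so rows that do not move let the fingers close, or fill a call up. It gives the time, the measured TCP pose, the force, the opening and the grip force at its end, in the units of the state.
- sense(): the state, without advancing time (a new reading comes with each control period).
- capture(name): name is "scene" or "top" or "wrist"; returns the picture (400x640x3 uint8, blue, green, red); there is no depth.
- camera_model(name): a dict with "fx", "fy", "cx", "cy" (pixels), "world_from_camera" (4x4, takes a point from camera to world coordinates); the wrist camera has in their place "T_tool_cam" (4x4, takes a point from camera to tool coordinates, whose origin is the TCP and whose axes are the flange's). Camera axes: x right, y up, looking along -z (the intrinsics and any distortion apply to the point x, -y, -z); pixel columns grow to the right and rows downward; lengths in mm; the calibration is good to about 2 mm. A picture is of the moment at which its call begins: read the wrist's pose just before it. camera_model takes no time and is no camera call.
- finish_job(): hands the job in; it is judged then, once.
The state is a dict: "time_s": time; "joints": joint angles; "dq": joint speeds; "tau": joint torques, N m; "eef_pos": TCP position; "ee_rot": TCP orientation; "force": force on the tool from outside, world axes, zero at the start; "wrist_torque": the same for the moment, N m; "grip_width": opening from 0.0 (shut) to 1.0 (fully open); "grip_force": force on a finger pad.
Only numpy, scipy, OpenCV 4.12 (cv2) and the standard library are available. Lean on these libraries where they do the work, as an engineer would, in place of code of your own. Each camera call takes 0.05 s, during which the arm holds its last target. There are 200 camera calls.

### The job

Set the white label roll down flat on the round platen of the label winder, over its guide boss, and let go of it. Then take the square spindle out of its stand, pass it through the roll into the winder and, pressing lightly, turn it until its square drops into the hidden drive hub and its flange lies flat on the roll; do not force it, and leave the other things where they are.

Things in the scene. Friction and masses are not known exactly. Their poses are not given: they have to be found in the camera images.
- label_winder: Grey bench label winder, housing 150 x 150 x 41 mm, fixed to the table; origin at the centre of its underside, on the vertical drive axis, z up, x and y along its sides. On top a round aluminium platen with a steel guide boss; in its bore sits the brass drive hub. Over 25 N of contact force between spindle and winder (all contacts added; a twist of 0.2 Nm in the hub reaches it) damages it.
- winder_platen (a point): Centre of the platen's top face, 46 mm above the winder's origin. Platen diameter 116 mm. Round this point the guide boss stands 10 mm above the platen: a tube, outer diameter 34 mm, bore 29 mm.
- winder_hub (a point): On the drive axis at the hub's top face at rest. Hub 14 mm thick, through hole 20.4 mm square, 1 mm chamfer. It stands at an unknown angle about the vertical, new every time, always 15 to 75 degrees askew to the housing's sides, braked (yields above 1.5 Nm). Sprung: pressed, it gives way down up to 6 mm, from 2 N at first to 8 N, then is rigid; it springs up once the square matches.
- winder_home (a point): On the drive axis 20 mm above the winder's origin: where the spindle's lower end is when the spindle is home with its flange on the roll. Resting mismatched on the hub, the lower end stays 18 to 24 mm above this point. The well is free 6 mm farther down.
- label_roll: White roll of labels standing on its end: outer diameter 60 mm, height 40 mm, through hole of diameter 40 mm, about 0.12 kg; origin at the centre of its underside, z up along its axis.
- spindle: Upright drive spindle: steel rod 18 x 18 mm, 66 mm long (lowest 1.5 mm chamfered to 15 x 15), then a round flange of diameter 48 mm (66 to 72 mm above the origin), then a red grip bar 44 mm long in x, 16 mm thick in y (72 to 102 mm above the origin). About 0.18 kg. Origin at the centre of the rod's lower end, z up; the rod's flats face its x and y. At the start it hangs by its flange in the stand.
- spindle_stand: Blue block 64 x 64 mm, 72 mm high, on a foot 90 x 90 x 8 mm, fixed to the table; the spindle hangs loosely in its 22 mm square vertical hole. Origin at the centre of its underside.
- tape_measure: Yellow and black pocket tape measure lying at the left front, 71 x 181 x 42 mm; a bystander. Origin at the centre of its underside.
- tape_roll: Roll of masking tape lying flat, diameter 100, height 25 mm; a bystander. Origin at the centre of its underside.
- glue_stick: Glue stick standing upright, red cap, diameter 27, height 98 mm; a bystander. Origin at the centre of its underside.
Things that resemble listed ones, but are neither listed nor needed, are in the scene too. Of the things like the spindle, leave any that is green; of the rest the smaller one is meant.

How it is judged (in metres and radians):
On the way, in this order (a step that is already met when the one before it is completed fails the run):
1. the roll lies flat on the platen over the boss, released, while the spindle is still in its stand (horizontal distance between label_roll and label_winder below 0.006 m and z of label_roll in the frame of label_winder between 0.042 and 0.05 m and angle between label_roll's own z axis and vertical below 0.06 rad and contact force between the fingers and label_roll below 0.05 N and distance of spindle from where it was at the start of the episode below 0.02 m), for 0.2 s.
2. the spindle's square has passed through the roll into the hub and its flange is down on the roll (horizontal distance between label_roll and label_winder below 0.006 m and z of label_roll in the frame of label_winder between 0.042 and 0.05 m and angle between each of label_roll, spindle's own z axis and vertical below 0.06 rad and z of spindle in the frame of label_winder below 0.0235 m and horizontal distance between spindle and label_winder below 0.004 m), for 0.2 s.
At the end, for the whole second after the job is handed in: The roll lies flat on the platen (axis within 6 mm of the winder's, underside within 4 mm of the platen's height, tilt under 0.06 rad) and the spindle is home through it: its lower end less than 23.5 mm above the winder's underside, within 4 mm of the axis, tilt under 0.06 rad, all at rest (all of step 2 and linear speed of each of spindle, label_roll below 0.02 m/s); the robot touches nothing.
It fails at once if more than 25 N between the spindle and the winder, all contacts added (contact force between spindle and label_winder above 25 N).
It fails at once if a bystander is moved by more than 30 mm (distance of any of tape_measure, tape_roll, glue_stick from where it was at the start of the episode above 0.03 m).
It also fails if it takes over 64 s, if anything falls off the work surface, if the arm or the gripper's body presses on something with over 40 N, if the wrist force passes 120 N, or if a joint passes its speed limit or range.

## Working session

There is one attempt and no reset: what is moved stays moved. The work goes in short steps, Python scripts to look and compute and a shell command to move; the robot and the scene stay as the last step left them, time stands still between calls to the robot, and variables do not carry over. Pictures are saved under pics/ and viewed, at most 13 in all, crops included, and the job is handed in when it is done.

```bash
mkdir -p pics; python3 - <<'E'
from rig import *
import cv2,numpy as np
s=sense();print(s['eef_pos'],s['ee_rot'],s['force'],s['grip_width'],s['time_s'])
for n in ['scene','top','wrist']:
    im=capture(n);cv2.imwrite(f'pics/{n}0.png',im)
    m=camera_model(n);print(n,{k:(np.round(np.array(v),3).tolist()) for k,v in m.items()})
E
```

```text
[ 230.06051608 -471.59123909  205.23485287] [-6.40947669e-04  9.74371122e-01  2.24945560e-01 -7.08494499e-06] [-0.03637257  0.43757506  0.49418623] 1.002803766027363 0.0
scene {'fx': 378.699, 'fy': 378.699, 'cx': 317.352, 'cy': 199.379, 'world_from_camera': [[0.75, -0.489, 0.446, 1063.464], [0.661, 0.553, -0.507, -566.374], [0.001, 0.675, 0.738, 966.109], [0.0, 0.0, 0.0, 1.0]]}
top {'fx': 476.426, 'fy': 476.426, 'cx': 324.519, 'cy': 193.556, 'world_from_camera': [[0.012, 0.998, -0.058, 441.721], [-1.0, 0.013, 0.008, 44.823], [0.008, 0.058, 0.998, 1633.317], [0.0, 0.0, 0.0, 1.0]]}
wrist {'fx': 284.23, 'fy': 284.23, 'cx': 317.975, 'cy': 196.584, 'T_tool_cam': [[-0.0, 0.964, 0.266, 66.895], [1.0, 0.0, 0.001, 0.403], [0.001, 0.266, -0.964, -167.568], [0.0, 0.0, 0.0, 1.0]]}
```

View pics/top0.png

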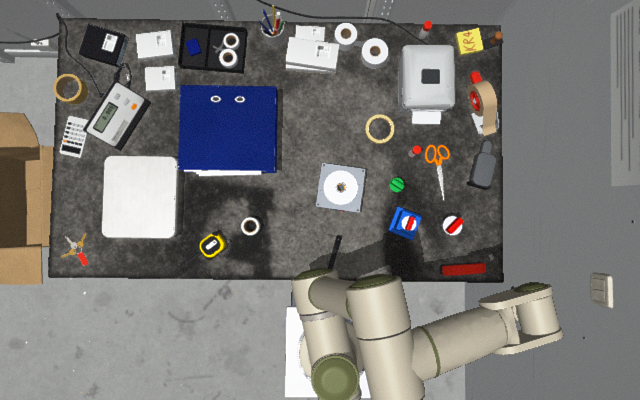

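View pics/scene0.png

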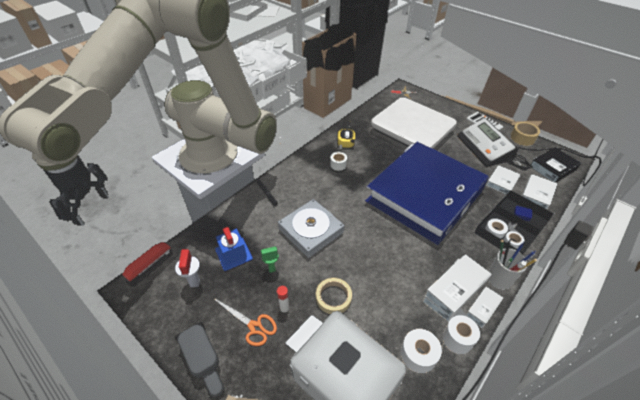

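The top view shows the winder at (341,187), the small roll at (250,226), the blue stand with a red-grip spindle at (406,222), another red-grip one at (453,225), a green one at (397,185) and the tape measure at (212,244). I'll enlarge the details.

```bash
python3 - <<'E'
import cv2,numpy as np
t=cv2.imread('pics/top0.png');s=cv2.imread('pics/scene0.png')
R=lambda im,x,y,w,h,W,H:cv2.resize(im[y:y+h,x:x+w],(W,H),interpolation=cv2.INTER_CUBIC)
a=np.hstack([R(t,190,200,80,60,400,300),R(t,310,155,80,60,400,300)])
b=np.hstack([R(t,380,170,100,75,400,300),R(s,160,200,140,105,400,300)])
cv2.imwrite('pics/comp.png',np.vstack([a,b]))
E
```

```text
(no output)
```

View pics/comp.png

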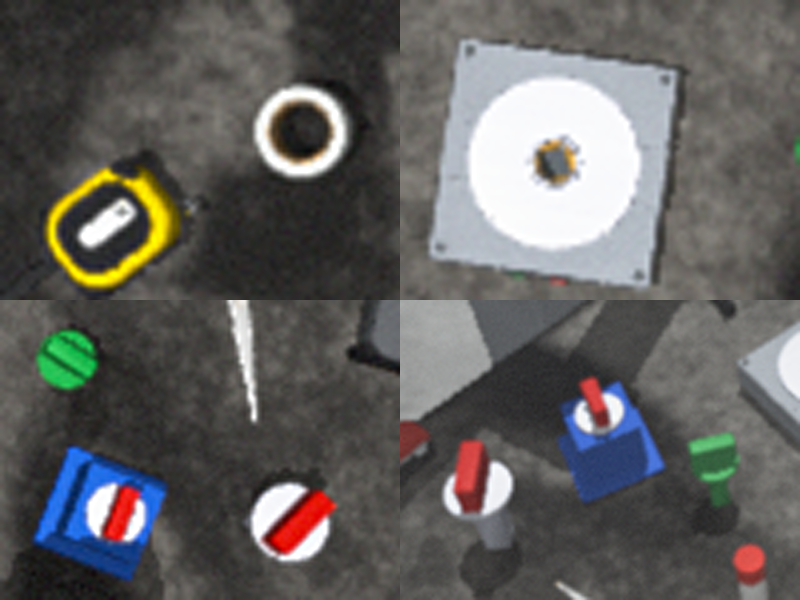

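The composite shows the roll (top left), winder platen with brass hub (top right), and the small spindle hanging in the blue stand at lower left, clear of the bigger decoy and the green one. Next I measure.

```bash
cat > h.py <<'E'
import cv2,numpy as np
from rig import *
def ray(cam,u,v,T=None):
    m=camera_model(cam); W=np.array(m['world_from_camera']) if T is None else T
    d=np.array([(u-m['cx'])/m['fx'],-(v-m['cy'])/m['fy'],-1.]);return W[:3,3],W[:3,:3]@d
def onz(cam,u,v,z,T=None):
    o,d=ray(cam,u,v,T);return o+d*(z-o[2])/d[2]
def cross(r1,r2):
    (a,d),(b,e)=r1,r2; d=d/np.linalg.norm(d);e=e/np.linalg.norm(e)
    t=np.linalg.lstsq(np.c_[d,-e],b-a,rcond=None)[0];p,q=a+t[0]*d,b+t[1]*e
    return (p+q)/2,np.linalg.norm(p-q)
def blob(mask,box):
    x,y,w,h=box;M=np.zeros_like(mask);M[y:y+h,x:x+w]=mask[y:y+h,x:x+w]
    c=max(cv2.findContours(M,cv2.RETR_EXTERNAL,cv2.CHAIN_APPROX_NONE)[0],key=cv2.contourArea);return c
E
python3 - <<'E'
from h import *
t=cv2.imread('pics/top0.png');s=cv2.imread('pics/scene0.png')
def white(i): return (i.min(2)>150).astype(np.uint8)
def red(i): i=i.astype(int);return ((i[...,2]>130)&(i[...,1]<80)&(i[...,0]<80)).astype(np.uint8)
def blue(i): i=i.astype(int);return ((i[...,0]-i[...,2]>60)).astype(np.uint8)
def ell(c): return cv2.fitEllipse(c)
def P(n,*a): print(n,*[np.round(x,1) for x in a])
def sz(c,z,cam='top'):
    p=np.array([onz(cam,*q[0],z)[:2] for q in c]);e=cv2.fitEllipse(p.astype(np.float32));return e
c=blob(white(t),(238,212,26,28));P('roll z40',sz(c,40)[0],sz(c,40)[1])
c=blob((t.min(2)>215).astype(np.uint8),(318,160,50,50));P('platen46',sz(c,46)[0],sz(c,46)[1])
i=t.astype(int);c=blob((t.min(2)>120).astype(np.uint8),(312,158,60,58))
p=np.array([onz('top',*q[0],41)[:2] for q in c],np.float32);P('housing',*cv2.minAreaRect(p))
cr=blob(red(t),(396,212,24,24));m=cv2.moments(cr);ut=(m['m10']/m['m00'],m['m01']/m['m00'])
for z in (108,116):
    p=np.array([onz('top',*q[0],z)[:2] for q in cr],np.float32);P('grip',z,*cv2.minAreaRect(p))
# flange
f=((t.min(2)>120)|(red(t)>0)).astype(np.uint8);c=blob(f,(396,212,24,24))
for z in (78,86):P('flange',z,*sz(c,z))
f=((s.min(2)>140)|(red(s)>0)).astype(np.uint8)
c2=blob(white(s)|red(s),(215,225,30,25));
mr=cv2.moments(blob(red(s),(215,222,30,25)));us=(mr['m10']/mr['m00'],mr['m01']/mr['m00'])
P('grip cross (mixed faces)',*cross(ray('top',*ut),ray('scene',*us)),ut,us)
c=blob(blue(t),(380,200,50,45))
p=np.array([onz('top',*q[0],0)[:2] for q in c],np.float32);P('stand all at z0',*cv2.minAreaRect(p))
E
```

```text
roll z40 [423.3 281.2] [56.2 58.8]
platen46 [555.3 -19.6] [111.4 112.3]
housing [555.7 -19.3] [150.9 150.4] 81.5
grip 108 [ 439.2 -240.9] [13.8 42.8] 69.6
grip 116 [ 439.2 -239.4] [13.8 42.6] 69.6
flange 78 [ 439.6 -242.3] [43.1 47.6] 155.2
flange 86 [ 439.6 -240.9] [42.8 47.3] 155.2
grip cross (mixed faces) [ 437.9 -242.   106.9] 2.8 [409.7 223.1] [226.9 232.7]
stand all at z0 [ 439.3 -243.6] [91.9 89.9] 68.9
```

The grip top crosses at about 107 mm, so the stand is 72 mm in total, and every measured size matches the given ones. Moving to above the roll.

```bash
A='[[[0.84,-0.986,0,0,0,0,85],[0.84,-0.986,0,0,0,0,85],[0.84,-0.986,0,0,0,0,85],[0.84,-0.986,0,0,0,0,85],[0.84,-0.986,0,0,0,0,85],[0.84,-0.986,0,0,0,0,85],[0.84,-0.986,0,0,0,0,85],[0.84,-0.986,0,0,0,0,85]]]' ; :
python3 -m crank '[[[0.84,-0.98,0,0,0,0,85],[0.84,-0.98,0,0,0,0,85],[0.84,-0.98,0,0,0,0,85],[0.84,-0.98,0,0,0,0,85],[0.84,-0.98,0,0,0,0,85],[0.84,-0.98,0,0,0,0,85],[0.84,-0.98,0,0,0,0,85],[0.84,-0.98,0,0,0,0,85]]]' 40
python3 -m crank '[[[0.84,-0.98,0,0,0,0,85],[0.84,-0.98,0,0,0,0,85],[0.84,-0.98,0,0,0,0,85],[0.84,-0.98,0,0,0,0,85],[0.84,-0.98,0,0,0,0,85],[0.84,-0.98,0,0,0,0,85],[0.84,-0.98,0,0,0,0,85],[0.84,-0.98,0,0,0,0,85]]]'
python3 -m crank '[[[0.84,-0.98,0,0,0,0,85],[0.84,-0.98,0,0,0,0,85],[0.84,-0.98,0,0,0,0,85],[0.84,-0.98,0,0,0,0,85],[0.84,-0.98,0,0,0,0,85],[0.84,-0.98,0,0,0,0,85],[0.84,-0.98,0,0,0,0,85],[0.84,-0.98,0,0,0,0,85]]]'
python3 -m crank '[[[0,0,0,0,0,-0.94,85],[0,0,0,0,0,-0.94,85],[0,0,0,0,0,-0.94,85],[0,0,0,0,0,-0.94,85],[0,0,0,0,0,-0.94,85],[0,0,0,0,0,-0.94,85],[0,0,0,0,0,-0.94,85],[0,0,0,0,0,-0.94,85]]]'
cat >> h.py <<'E'
from scipy.spatial.transform import Rotation as Ro
def wristT():
    s=sense();T=np.eye(4);T[:3,:3]=Ro.from_quat(np.roll(s['ee_rot'],-1)).as_matrix();T[:3,3]=s['eef_pos']
    return T,T@np.array(camera_model('wrist')['T_tool_cam'])
def yaw(T): return np.degrees(np.arctan2(T[1,0],T[0,0]))
def todo(T,target): # world target TCP -> shifts in units
    return np.round(T[:3,:3].T@(np.array(target)-T[:3,3])/25,3)
E
python3 - <<'E'
from h import *
T,C=wristT();im=capture('wrist');cv2.imwrite('pics/w1.png',im)
print(T[:3,3],yaw(T),todo(T,[423.3,281.2,4]))
m=camera_model('wrist');p=np.linalg.inv(C)@[423.3,281.2,40,1];print('expect px',m['cx']-m['fx']*p[0]/p[2],m['cy']+m['fy']*p[1]/p[2])
E
```

```text
time_s: 0.95
eef_pos: [295.3, -220.7, 205.7]
ee_rot: [-0.0, 0.974, 0.225, -0.0]
force: [0.1, -0.5, 0.5]
grip_width: 0.996
grip_force: 0.0
time_s: 1.75
eef_pos: [360.3, 29.1, 205.8]
ee_rot: [0.0, 0.974, 0.225, 0.0]
force: [0.2, 0.8, 0.3]
grip_width: 0.996
grip_force: 0.0
time_s: 2.55
eef_pos: [425.4, 279.0, 205.6]
ee_rot: [0.0, 0.974, 0.225, -0.0]
force: [0.6, -0.2, 0.2]
grip_width: 0.994
grip_force: 0.0
time_s: 3.35
eef_pos: [425.2, 277.5, 205.6]
ee_rot: [-0.0, 0.729, 0.685, -0.0]
force: [-0.2, -0.7, -0.2]
grip_width: 0.995
grip_force: 0.0
[425.22419699 277.52404044 205.56848114] 86.47332556756112 [ 0.144 -0.082  8.063]
expect px 316.4126911027832 173.5092002350071
```

View pics/w1.png

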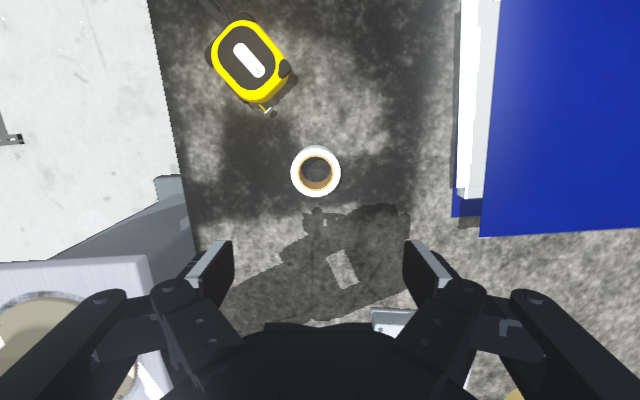

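Roll sits at about (316,171), within 2.5 px of prediction, and the fingers straddle it with the tape measure clear. Descend, grip and lift.

```bash

python3 -m crank '[[[0.2,-0.08,1,0,0,0,85],[0,0,1,0,0,0,85],[0,0,1,0,0,0,85],[0,0,1,0,0,0,85],[0,0,1,0,0,0,85],[0,0,1,0,0,0,85],[0,0,1,0,0,0,85],[0,0,1,0,0,0,85]]]' 30
python3 -m crank '[[[0,0,0.1,0,0,0,58],[0,0,0,0,0,0,54],[0,0,0,0,0,0,54],[0,0,0,0,0,0,54],[0,0,0,0,0,0,54],[0,0,0,0,0,0,54],[0,0,0,0,0,0,54],[0,0,0,0,0,0,54]]]' 30
python3 -m crank '[[[0,0,-1,0,0,0,54],[0,0,-1,0,0,0,54],[0,0,-1,0,0,0,54],[0,0,-1,0,0,0,54],[0,0,-1,0,0,0,54],[0,0,0,0,0,0,54],[0,0,0,0,0,0,54],[0,0,0,0,0,0,54]]]'
python3 - <<'E'
from h import *
T,C=wristT();im=capture('wrist');cv2.imwrite('pics/w2.png',im)
print(T[:3,3],yaw(T))
t=capture('top');cv2.imwrite('pics/top2.png',t)
print(todo(T,[555.5,-19.5,T[2,3]]))
E
```

```text
time_s: 4.2
eef_pos: [423.6, 282.6, 4.7]
ee_rot: [-0.0, 0.731, 0.682, -0.0]
force: [-0.3, 0.1, 0.2]
grip_width: 1.0
grip_force: 0.0
time_s: 5.0
eef_pos: [424.1, 282.9, 3.8]
ee_rot: [0.0, 0.73, 0.683, 0.001]
force: [0.4, 0.7, 6.1]
grip_width: 0.672
grip_force: 32.9
time_s: 5.8
eef_pos: [423.0, 282.4, 126.9]
ee_rot: [-0.001, 0.73, 0.683, -0.001]
force: [0.5, -0.1, -1.0]
grip_width: 0.672
grip_force: 33.2
[422.98160237 282.3785334  126.88082463] 86.1579937063488
[-1.1693e+01  6.0980e+00 -2.0000e-03]
```

View pics/w2.png

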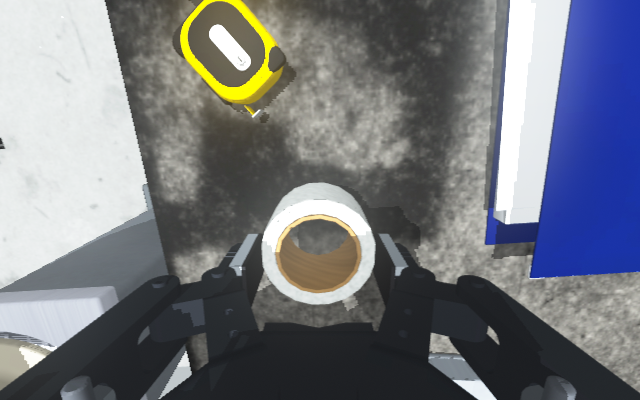

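Roll is gripped centred, its hole at about (318,253). Work out its offset along the tool's x axis, then carry it over the winder.

```bash

python3 - <<'E'
from h import *
im=cv2.imread('pics/w2.png').astype(int);T,C=wristT()
hs=cv2.cvtColor(im.astype(np.uint8),cv2.COLOR_BGR2HSV)
b=((im[...,2]-im[...,0]>40)&(hs[...,0]<25)).astype(np.uint8)
c=cv2.convexHull(blob(b,(262,200,115,110)))
p=np.array([onz('wrist',*q[0],163,C)[:2] for q in c],np.float32);e=cv2.fitEllipse(p);print('hole top',e)
print(T[:3,:3].T@(np.r_[e[0],163]-T[:3,3]))
E
python3 -m crank '[[[-0.73,0.38,0,0,0,0,54],[-0.73,0.38,0,0,0,0,54],[-0.73,0.38,0,0,0,0,54],[-0.73,0.38,0,0,0,0,54],[-0.73,0.38,0,0,0,0,54],[-0.73,0.38,0,0,0,0,54],[-0.73,0.38,0,0,0,0,54],[-0.73,0.38,0,0,0,0,54]]]'
python3 -m crank '[[[-0.73,0.38,0,0,0,0,54],[-0.73,0.38,0,0,0,0,54],[-0.73,0.38,0,0,0,0,54],[-0.73,0.38,0,0,0,0,54],[-0.73,0.38,0,0,0,0,54],[-0.73,0.38,0,0,0,0,54],[-0.73,0.38,0,0,0,0,54],[0,0,0,0,0,0,54]]]'
python3 - <<'E'
from h import *
T,C=wristT();im=capture('wrist');cv2.imwrite('pics/w3.png',im);t=capture('top')
print(T[:3,3],yaw(T),todo(T,[555.5,-19.5,T[2,3]]))
cv2.imwrite('pics/top3.png',t)
cv2.imwrite('pics/c3.png',np.hstack([cv2.resize(im,(480,300)),cv2.resize(t[150:225,300:380],(320,300),interpolation=cv2.INTER_CUBIC)]))
E
```

```text
hole top ((423.0838928222656, 282.215576171875), (43.38439178466797, 43.89513397216797), 2.9675965309143066)
[ -0.25523883  -0.14424735 -35.90057293]
time_s: 6.7
eef_pos: [489.7, 131.1, 127.5]
ee_rot: [-0.0, 0.73, 0.683, -0.001]
force: [-0.2, -0.2, -1.4]
grip_width: 0.679
grip_force: 33.2
time_s: 7.5
eef_pos: [547.9, -1.9, 127.3]
ee_rot: [-0.0, 0.731, 0.682, -0.0]
force: [0.5, -0.0, -2.2]
grip_width: 0.673
grip_force: 33.2
[547.93089525  -1.86935986 127.3444952 ] 86.03016761952537 [-0.683  0.351 -0.   ]
```

View pics/c3.png

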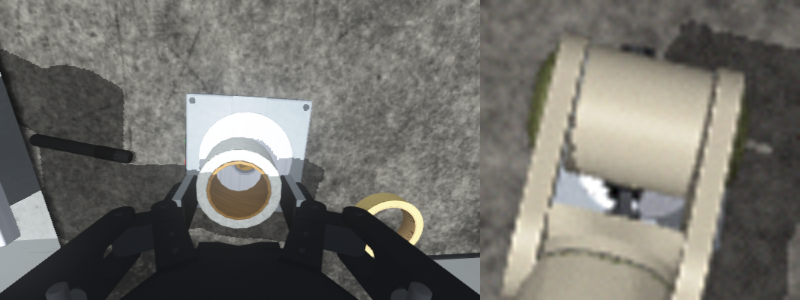

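Roll is held upright near the winder; the housing's two far corners show at about (249,127) and (416,134) in the full wrist picture. I'll use them to check the winder's centre.

```bash

python3 - <<'E'
from h import *
im=cv2.imread('pics/w3.png');T,C=wristT()
g=cv2.cvtColor(im,cv2.COLOR_BGR2GRAY)
# top edge of housing, left and right edges: contour of bright grey
hs=cv2.cvtColor(im,cv2.COLOR_BGR2HSV)
b=((g>150)).astype(np.uint8)
c=blob(b,(235,100,200,110))[:,0]
print(c.min(0),c.max(0))
p=np.array([onz('wrist',*q,41,C)[:2] for q in c])
# corners as extreme points of top edge
top=c[c[:,1]<145];l=top[np.argmin(top[:,0]+top[:,1])];r=top[np.argmax(top[:,0]-top[:,1])]
L,R=[onz('wrist',*(q),41,C)[:2] for q in (l,r)]
d=R-L;print(l,r,L,R,np.linalg.norm(d),np.degrees(np.arctan2(d[1],d[0])))
n=np.array([d[1],-d[0]])/np.linalg.norm(d)
for s in(1,-1):print('centre',(L+R)/2+s*n*75)
E
```

```text
[247 124] [422 209]
[248 125] [421 124] [490.42702889  65.35230969] [640.04098547  56.02595684] 149.90435904948035 -3.5669809166645994
centre [560.56785558 -14.16557286]
centre [569.90015877 135.54383939]
```

```bash

python3 - <<'E'
from h import *
im=cv2.imread('pics/w3.png');T,C=wristT()
g=cv2.cvtColor(im,cv2.COLOR_BGR2GRAY);hs=cv2.cvtColor(im,cv2.COLOR_BGR2HSV)
gr=cv2.GaussianBlur(g,(3,3),0).astype(int)
top=[];
for x in range(262,405,4):
    col=gr[105:150,x];top.append((x,105.5+np.argmax(np.diff(col))))
lf=[];rt=[]
for y in range(145,215,4):
    lf.append((235.5+np.argmax(np.diff(gr[y,235:270])),y))
    rt.append((395.5+np.argmin(np.diff(gr[y,395:430])),y))
ln=[]
for n,pts in(('top',top),('l',lf),('r',rt)):
    w=np.array([onz('wrist',*q,41,C)[:2] for q in pts],np.float32)
    for k in range(4):
        vx,vy,x,y=cv2.fitLine(w,cv2.DIST_HUBER,0,.01,.01).ravel();res=(w-[x,y])@[-vy,vx]
        w=w[abs(res)<max(1,2*np.median(abs(res)))]
    a=np.degrees(np.arctan2(vy,vx));print(n,len(w),a,x,y,np.std(res))
    ln.append((np.array([-vy,vx]),np.array([-vy,vx])@[x,y]))
def X(a,b): return np.linalg.solve([a[0],b[0]],[a[1],b[1]])
L,R=X(ln[0],ln[1]),X(ln[0],ln[2]);d=R-L;print(L,R,np.linalg.norm(d))
n=np.array([d[1],-d[0]])/np.linalg.norm(d);c=(L+R)/2+n*75;print('centre',c);print(todo(T,[*c,T[2,3]]))
E
```

```text
top 36 -7.492565 549.5328 58.79452 0.33357882
l 18 82.40807 484.5254 17.79561 0.20280898
r 17 82.74514 631.54 12.40157 0.26131636
[491.01572  66.49071] [635.9982   47.42254] 146.23106
centre [553.7272   -17.403011]
[-0.681  0.31  -0.001]
```

Wrist and top estimates agree within about 2 mm, so I'll target (554.8, -18.4). Lowering in stages and checking the force.

```bash

python3 -m crank '[[[-0.32,0.16,0.5,0,0,0,54],[-0.32,0.16,0.5,0,0,0,54],[0,0,0.5,0,0,0,54],[0,0,0.5,0,0,0,54],[0,0,0.3,0,0,0,54],[0,0,0.2,0,0,0,54],[0,0,0.1,0,0,0,54],[0,0,0,0,0,0,54]]]'
python3 -m crank '[[[0,0,0.04,0,0,0,54],[0,0,0.04,0,0,0,54],[0,0,0.04,0,0,0,54],[0,0,0.04,0,0,0,54],[0,0,0.04,0,0,0,54],[0,0,0.04,0,0,0,54],[0,0,0,0,0,0,54],[0,0,0,0,0,0,54]]]'
python3 - <<'E'
from h import *
T,C=wristT();im=capture('wrist');cv2.imwrite('pics/w4.png',im)
s=sense();print(T[:3,3],s['force'],s['wrist_torque'])
E
```

```text
time_s: 8.4
eef_pos: [554.5, -16.4, 63.3]
ee_rot: [-0.0, 0.73, 0.683, 0.0]
force: [-0.1, -0.3, -2.7]
grip_width: 0.676
grip_force: 33.2
time_s: 9.2
eef_pos: [554.5, -16.5, 57.3]
ee_rot: [-0.0, 0.73, 0.683, 0.0]
force: [-0.0, 0.7, -1.7]
grip_width: 0.675
grip_force: 33.2
[554.47276934 -16.50731827  57.29701907] [-0.04699993 -1.09043093 -1.45236934] [ 0.0032286   0.00174788 -0.07386329]
```

View pics/w4.png

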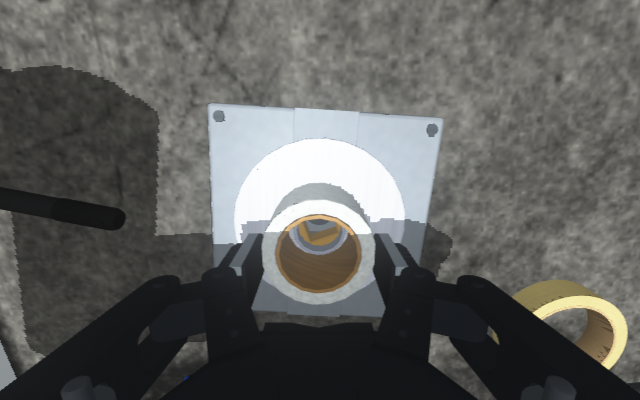

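The boss is entering the roll's hole with no contact force. Lower fully, then release and rise.

```bash

python3 -m crank '[[[-0.05,0,0.05,0,0,0,54],[0,0,0.05,0,0,0,54],[0,0,0.05,0,0,0,54],[0,0,0.05,0,0,0,54],[0,0,0.05,0,0,0,54],[0,0,0.04,0,0,0,54],[0,0,0,0,0,0,54],[0,0,0,0,0,0,54]]]'
python3 -m crank '[[[0,0,0,0,0,0,58],[0,0,0,0,0,0,62],[0,0,0,0,0,0,70],[0,0,0,0,0,0,80],[0,0,0,0,0,0,80],[0,0,0,0,0,0,80],[0,0,-0.3,0,0,0,80],[0,0,-0.6,0,0,0,80]]]'
python3 -m crank '[[[-0.2,0,-1,0,0,0,80],[-0.2,0,-1,0,0,0,80],[-0.2,0,-1,0,0,0,80],[-0.2,0,-1,0,0,0,80],[-0.2,0,-0.5,0,0,0,80],[-0.2,0,0,0,0,0,80],[0,0,0,0,0,0,80],[0,0,0,0,0,0,80]]]'
python3 - <<'E'
from h import *
T,C=wristT();im=capture('wrist');cv2.imwrite('pics/w5.png',im)
print(T[:3,3],yaw(T))
m=camera_model('wrist');p=np.linalg.inv(C)@[554.5,-17.7,86,1];u,v=m['cx']-m['fx']*p[0]/p[2],m['cy']+m['fy']*p[1]/p[2];print(u,v)
x,y=int(u)-75,int(v)-55
cv2.imwrite('pics/c5.png',cv2.resize(im[y:y+120,x:x+150],(750,600),interpolation=cv2.INTER_CUBIC));print(x,y)
E
```

```text
time_s: 10.05
eef_pos: [554.4, -17.7, 50.0]
ee_rot: [0.0, 0.73, 0.683, -0.0]
force: [-0.3, -0.5, -0.6]
grip_width: 0.673
grip_force: 33.2
time_s: 10.85
eef_pos: [553.8, -17.6, 72.4]
ee_rot: [-0.001, 0.73, 0.683, -0.001]
force: [0.4, 0.2, -0.4]
grip_width: 0.939
grip_force: 0.0
time_s: 11.65
eef_pos: [551.8, -47.5, 183.7]
ee_rot: [-0.001, 0.73, 0.683, -0.001]
force: [-0.4, -1.2, -0.7]
grip_width: 0.936
grip_force: 0.0
[551.82913056 -47.53477799 183.7198968 ] 86.15015818915498
319.09819700319645 159.31177981863937
244 104
```

View pics/c5.png

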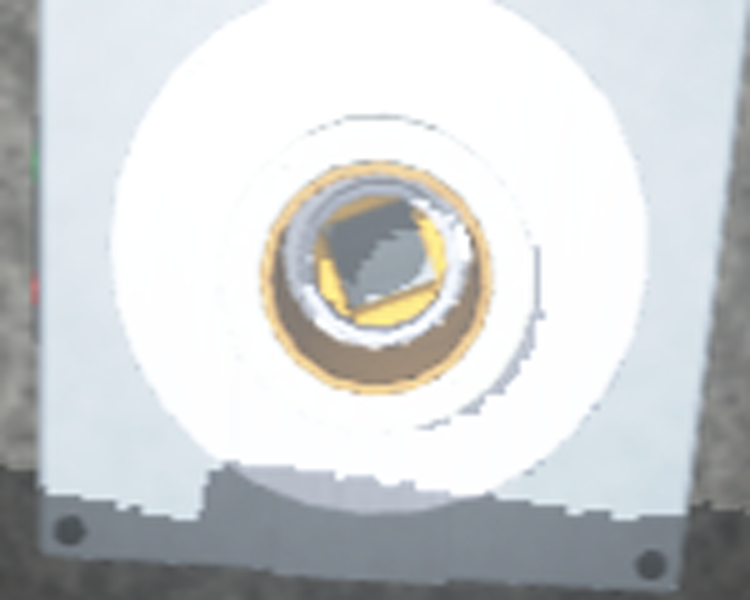

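The roll lies flat over the boss, and the brass hub's square is clearly visible through it. Its crop corners are about (322,240), (408,200), (442,282) and (355,318). I'll compute the hub angle and the axis.

```bash

python3 - <<'E'
from h import *
im=cv2.imread('pics/w5.png');T,C=wristT()
f=lambda c:((c[0]+.5)/5-.5+244,(c[1]+.5)/5-.5+104)
q=[(322,240),(408,200),(442,282),(355,318)]
w=np.array([onz('wrist',*f(c),44,C)[:2] for c in q])
for i in range(4):
    d=w[(i+1)%4]-w[i];print(np.hypot(*d).round(1),(np.degrees(np.arctan2(d[1],d[0]))%90).round(1))
print('hub c',w.mean(0))
# brass edge line bottom: contour of yellow
hs=cv2.cvtColor(im,cv2.COLOR_BGR2HSV)
# boss outer rim approx crop ellipse: left 285 right 472 top 172? bottom 348
print('boss',onz('wrist',*f(((285+472)/2,(172+348)/2)),56,C))
# platen: bright white disc at z46: left 110,right 648, bottom 513, top -? 
a=[onz('wrist',*f(c),46,C)[:2] for c in((110,240),(648,240),(378,513))];print('platen',a)
p=np.array(a);A=np.c_[2*p,np.ones(3)];s=np.linalg.solve(A,(p**2).sum(1));print('circ',s[:2],np.sqrt(s[2]+s[:2]@s[:2]))
# roll bore top ellipse brown outer: left 261,right 493, top 160,bottom 395
print('roll',onz('wrist',*f((377,277.5)),86,C))
# housing near edge corners
L,R=[onz('wrist',*f(c),41,C)[:2] for c in((42,552),(682,592))];print(L,R,np.hypot(*(R-L)))
E
```

```text
20.3 20.9
19.1 19.3
20.4 18.8
18.3 18.8
hub c [555.40884317 -19.51917127]
boss [554.79864896 -17.89682592  56.        ]
platen [array([497.77212097, -11.05341207]), array([612.41353267, -18.74427813]), array([550.87546873, -75.77380486])]
circ [554.86077213 -18.35789334] 57.5540575374905
roll [554.49716505 -17.38908934  86.        ]
[472.87985253 -81.57035232] [ 619.89290666 -101.15082596] 148.31127075827257
```

Axis is about (554.9, -18.3), and the hub angle is about 19.5° (mod 90), 27° askew to the housing, within the stated range. Spindle needs roughly +40° of yaw. Going to the stand.

```bash

python3 -m crank '[[[-1,-0.5,0,0,0,0,60],[-1,-0.5,0,0,0,0,60],[-1,-0.5,0,0,0,0,60],[-1,-0.5,0,0,0,0,60],[-1,-0.5,0,0,0,0,60],[-1,-0.5,0,0,0,0,60],[-1,-0.5,0,0,0,0,60],[-1,-0.5,0,0,0,0,60]]]'
python3 -m crank '[[[0,0,0,0,0,-1,60],[0,0,0,0,0,-1,60],[0,0,0,0,0,-1,60],[0,0,0,0,0,-1,60],[0,0,0,0,0,-1,60],[0,0,0,0,0,-1,60],[0,0,0,0,0,-1,60],[0,0,0,0,0,-1,60]]]'
python3 -m crank '[[[0,0,0,0,0,-0.59,50],[0,0,0,0,0,-0.59,50],[0,0,0,0,0,0,50],[0,0,0,0,0,0,50],[0,0,0,0,0,0,50],[0,0,0,0,0,0,50],[0,0,0,0,0,0,50],[0,0,0,0,0,0,50]]]'
python3 - <<'E'
from h import *
T,C=wristT();im=capture('wrist');cv2.imwrite('pics/w6.png',im)
print(T[:3,3],yaw(T),todo(T,[438.8,-239.8,81]))
i=im.astype(int);r=((i[...,2]>110)&(i[...,1]<80)&(i[...,0]<80)).astype(np.uint8)
m=camera_model('wrist');p=np.linalg.inv(C)@[438.8,-239.8,108,1];u,v=m['cx']-m['fx']*p[0]/p[2],m['cy']+m['fy']*p[1]/p[2];print(u,v)
c=blob(r,(int(u)-60,int(v)-60,120,120))
print(cv2.boundingRect(c));p=np.array([onz('wrist',*q[0],108,C)[:2] for q in c],np.float32);print(cv2.minAreaRect(p))
E
```

```text
time_s: 12.5
eef_pos: [438.4, -241.0, 184.3]
ee_rot: [-0.001, 0.73, 0.683, -0.0]
force: [0.7, -0.1, 0.2]
grip_width: 0.707
grip_force: 0.0
time_s: 13.3
eef_pos: [439.1, -240.1, 184.3]
ee_rot: [-0.001, 0.255, 0.967, 0.0]
force: [-0.2, -0.2, 0.6]
grip_width: 0.705
grip_force: 0.0
time_s: 14.1
eef_pos: [439.2, -240.5, 185.0]
ee_rot: [0.0, 0.177, 0.984, -0.0]
force: [0.3, -1.0, 0.2]
grip_width: 0.584
grip_force: 0.0
[ 439.20910175 -240.52137497  185.03963065] 159.58260980081369 [0.025 0.021 4.162]
319.0205589638214 195.73854294553965
(309, 167, 17, 51)
((435.44384765625, -240.5820770263672), (14.013561248779297, 45.95958709716797), 69.08920288085938)
```

View pics/w6.png

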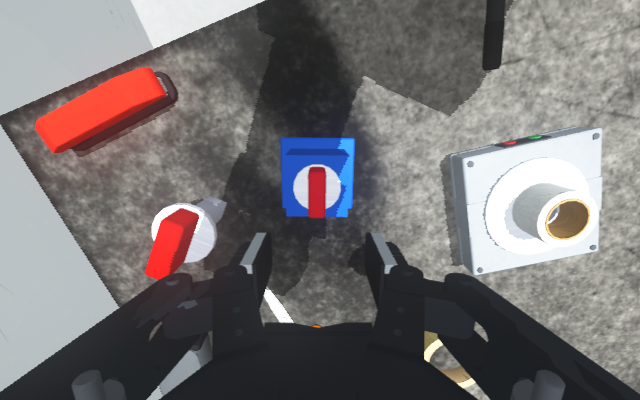

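Bar spans columns 309–326 and is centred near (317,196), within 2 px of prediction, aligned with the fingers. Descend, grip gently and check.

```bash

python3 -m crank '[[[0.02,-0.04,0.6,0,0,0,50],[0,0,0.6,0,0,0,50],[0,0,0.6,0,0,0,50],[0,0,0.6,0,0,0,50],[0,0,0.6,0,0,0,50],[0,0,0.6,0,0,0,50],[0,0,0.36,0,0,0,50],[0,0,0.2,0,0,0,50]]]' 60
python3 -m crank '[[[0,0,0,0,0,0,30],[0,0,0,0,0,0,20],[0,0,0,0,0,0,10],[0,0,0,0,0,0,10],[0,0,0,0,0,0,10],[0,0,0,0,0,0,10],[0,0,0,0,0,0,10],[0,0,0,0,0,0,10]]]' 60
python3 - <<'E'
from h import *
T,C=wristT();s=sense();print(T[:3,3],yaw(T),s['force'],s['wrist_torque'],s['grip_width'])
E
```

```text
time_s: 14.95
eef_pos: [438.3, -241.2, 80.5]
ee_rot: [-0.0, 0.177, 0.984, 0.0]
force: [-0.3, -0.2, -0.3]
grip_width: 0.584
grip_force: 0.0
time_s: 15.75
eef_pos: [438.7, -241.7, 81.8]
ee_rot: [0.001, 0.177, 0.984, -0.0]
force: [-1.4, -0.2, 5.7]
grip_width: 0.132
grip_force: 55.4
[ 438.70257653 -241.66041267   81.80012843] 159.60254904066525 [-1.39442119 -0.21047716  5.67671551] [ 0.00141641  0.19538745 -0.02013152] 0.13154102759020755
```

```bash

python3 -m crank '[[[0,0,-0.2,0,0,0,10],[0,0,-0.3,0,0,0,10],[0,0,-0.5,0,0,0,10],[0,0,-0.6,0,0,0,10],[0,0,-0.6,0,0,0,10],[0,0,-0.6,0,0,0,10],[0,0,-0.7,0,0,0,10],[0,0,-0.7,0,0,0,10]]]'
python3 -m crank '[[[0,0,0,0,0,-0.83,10],[0,0,0,0,0,-0.83,10],[0,0,0,0,0,-0.83,10],[0,0,0,0,0,-0.83,10],[0,0,0,0,0,-0.83,10],[0,0,0,0,0,-0.83,10],[0,0,0,0,0,0,10],[0,0,0,0,0,0,10]]]'
python3 - <<'E'
from h import *
T,C=wristT();im=capture('wrist');cv2.imwrite('pics/w7.png',im);sc=capture('scene');cv2.imwrite('pics/s7.png',sc)
s=sense();print(T[:3,3],yaw(T),s['force'],s['wrist_torque'],s['grip_width'],todo(T,[554.9,-18.3,T[2,3]]))
m=camera_model('scene');W=np.linalg.inv(np.array(m['world_from_camera']));p=W@[*T[:3,3],1];u,v=int(m['cx']-m['fx']*p[0]/p[2]),int(m['cy']+m['fy']*p[1]/p[2])
cv2.imwrite('pics/c7.png',np.hstack([im[100:400,120:520],cv2.resize(sc[v-45:v+75,u-80:u+80],(400,300),interpolation=cv2.INTER_CUBIC)]))
E
```

```text
time_s: 16.55
eef_pos: [438.2, -241.1, 187.0]
ee_rot: [-0.0, 0.177, 0.984, 0.0]
force: [0.2, -0.4, -2.8]
grip_width: 0.13
grip_force: 51.6
time_s: 17.35
eef_pos: [438.4, -241.2, 186.2]
ee_rot: [0.0, -0.167, 0.986, 0.0]
force: [-0.1, 0.2, -1.9]
grip_width: 0.127
grip_force: 51.6
[ 438.35208772 -241.19238871  186.19653515] -160.73275467151504 [ 0.17249602  0.68397994 -1.16110353] [0.00921361 0.00927812 0.00983902] 0.13086784202704363 [-7.343e+00  6.878e+00  1.000e-03]
```

View pics/c7.png

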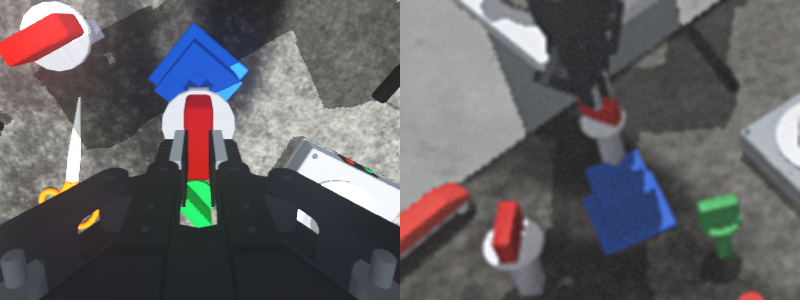

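Spindle is out and held upright; its flange shows at about (319,228) in the wrist frame. I'll fit the flange circle to get its offset from the tool axis.

```bash

python3 - <<'E'
from h import *
from scipy.optimize import least_squares
im=cv2.imread('pics/w7.png');T,C=wristT()
w=(im.min(2)>165).astype(np.uint8);c=blob(w|((im[...,2]>110)&(im[...,1]<90)).astype(np.uint8),(270,180,100,65))[:,0]
h=cv2.convexHull(c)[:,0];h=h[(h[:,1]>186)&(h[:,1]<232)&(h[:,0]>271)&(h[:,0]<368)];print(h.tolist())
z=T[2,3]-3.8
p=np.array([onz('wrist',*q,z,C) for q in h.astype(float)]);p=(p-T[:3,3])@T[:3,:3]
f=least_squares(lambda a:np.hypot(p[:,0]-a[0],p[:,1]-a[1])-24,[0,0],loss='soft_l1');print(f.x,np.round(f.fun,1))
g=least_squares(lambda a:np.hypot(p[:,0]-a[0],p[:,1]-a[1])-a[2],[0,0,24],loss='soft_l1');print(g.x)
E
```

```text
[[326, 189], [335, 193], [337, 194], [342, 198], [348, 204], [353, 214], [282, 230], [282, 218], [283, 214], [288, 204], [294, 198], [299, 194], [303, 192], [311, 189]]
[ 1.00087333 -0.16324547] [ 0.6 -0.1 -0.1 -0.4 -0.4 -0.6 -0.4 -0.3 -0.3 -0.1 -0.2  0.1  0.1  0.5]
[ 1.83178288 -0.36078805 23.33412613]
```

```bash

python3 -m crank '[[[-0.9,0.84,0,0,0,0,10],[-0.9,0.84,0,0,0,0,10],[-0.9,0.84,0,0,0,0,10],[-0.9,0.84,0,0,0,0,10],[-0.9,0.84,0,0,0,0,10],[-0.9,0.84,0,0,0,0,10],[-0.9,0.84,0,0,0,0,10],[-0.9,0.84,0,0,0,0,10]]]'
python3 -m crank '[[[-0.18,0.16,0,0,0,0,10],[0,0,0,0,0,0,10],[0,0,0,0,0,0,10],[0,0,0,0,0,0,10],[0,0,0,0,0,0,10],[0,0,0,0,0,0,10],[0,0,0,0,0,0,10],[0,0,0,0,0,0,10]]]'
python3 - <<'E'
from h import *
T,C=wristT();im=capture('wrist');cv2.imwrite('pics/w8.png',im)
s=sense();print(T[:3,3],yaw(T),s['force'],todo(T,[554.9,-18.3,T[2,3]])-[0.044,-.008,0])
print((T@[1.1,-.2,0,1])[:3])
cv2.imwrite('pics/c8.png',im[80:400,120:520])
E
```

```text
time_s: 18.25
eef_pos: [552.6, -21.7, 186.1]
ee_rot: [-0.0, -0.168, 0.986, 0.0]
force: [0.3, -0.9, -1.7]
grip_width: 0.132
grip_force: 51.6
time_s: 19.05
eef_pos: [555.1, -17.8, 186.1]
ee_rot: [0.0, -0.169, 0.986, -0.0]
force: [-0.1, -0.4, -2.1]
grip_width: 0.129
grip_force: 51.6
[555.08103963 -17.81925416 186.07513133] -160.5714295487184 [-1.09307536  0.02041168 -1.79294862] [-0.031 -0.008  0.   ]
[554.11020331 -18.37376011 186.07513212]
```

View pics/c8.png

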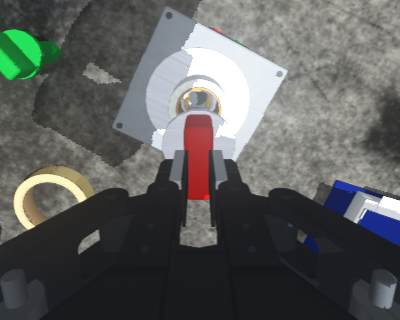

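Spindle is over the roll, and the roll is undisturbed at crop (198,97). Lowering in stages while watching the force.

```bash

python3 -m crank '[[[-0.03,-0.01,0.2,0,0,0,10],[0,0,0.3,0,0,0,10],[0,0,0.4,0,0,0,10],[0,0,0.4,0,0,0,10],[0,0,0.4,0,0,0,10],[0,0,0.3,0,0,0,10],[0,0,0.2,0,0,0,10],[0,0,0.1,0,0,0,10]]]'
python3 -m crank '[[[0,0,0.05,0,0,0,10],[0,0,0.05,0,0,0,10],[0,0,0.05,0,0,0,10],[0,0,0.05,0,0,0,10],[0,0,0.05,0,0,0,10],[0,0,0.04,0,0,0,10],[0,0,0,0,0,0,10],[0,0,0,0,0,0,10]]]'
python3 - <<'E'
from rig import *
s=sense();print(s['eef_pos'],s['force'],s['wrist_torque'])
E
```

```text
time_s: 19.9
eef_pos: [555.8, -17.7, 128.0]
ee_rot: [-0.0, -0.169, 0.986, 0.0]
force: [-0.9, -0.1, -1.7]
grip_width: 0.127
grip_force: 51.6
time_s: 20.7
eef_pos: [555.9, -17.7, 121.3]
ee_rot: [0.0, -0.169, 0.986, -0.0]
force: [-0.6, 0.7, -1.5]
grip_width: 0.133
grip_force: 51.6
[555.92921694 -17.69123872 121.31631992] [-0.61412452  0.68701534 -1.48126125] [ 0.0271418  -0.00366842  0.00077308]
```

```bash

python3 -m crank '[[[0,0,0.04,0,0,0,10],[0,0,0.04,0,0,0,10],[0,0,0.04,0,0,0,10],[0,0,0.04,0,0,0,10],[0,0,0,0,0,0,10],[0,0,0,0,0,0,10],[0,0,0,0,0,0,10],[0,0,0,0,0,0,10]]]'
python3 - <<'E'
from rig import *
s=sense();print(s['eef_pos'],s['force'],s['wrist_torque'])
E
```

```text
time_s: 21.5
eef_pos: [555.9, -17.7, 117.3]
ee_rot: [0.0, -0.169, 0.986, -0.0]
force: [-0.4, 1.0, -1.1]
grip_width: 0.133
grip_force: 51.6
[555.93039247 -17.69131336 117.33659328] [-0.39323342  0.98773584 -1.12127358] [ 0.00627765  0.00625152 -0.00040321]
```

```bash

python3 -m crank '[[[0,0,0.04,0,0,0,10],[0,0,0.04,0,0,0,10],[0,0,0.04,0,0,0,10],[0,0,0.04,0,0,0,10],[0,0,0,0,0,0,10],[0,0,0,0,0,0,10],[0,0,0,0,0,0,10],[0,0,0,0,0,0,10]]]'
python3 - <<'E'
from rig import *
s=sense();print(s['eef_pos'],s['force'],s['wrist_torque'])
E
```

```text
time_s: 22.3
eef_pos: [555.9, -17.7, 113.3]
ee_rot: [0.0, -0.169, 0.986, -0.0]
force: [0.3, -0.4, -2.5]
grip_width: 0.126
grip_force: 51.6
[555.91769632 -17.66055342 113.33753932] [ 0.31092004 -0.41215723 -2.45894281] [-0.00074341  0.00061755 -0.008759  ]
```

```bash

python3 -m crank '[[[0,0,0.06,0,0,0,10],[0,0,0.06,0,0,0,10],[0,0,0.06,0,0,0,10],[0,0,0.06,0,0,0,10],[0,0,0.06,0,0,0,10],[0,0,0.06,0,0,0,10],[0,0,0,0,0,0,10],[0,0,0,0,0,0,10]]]'
python3 -m crank '[[[0,0,0.04,0,0,0,10],[0,0,0.04,0,0,0,10],[0,0,0.04,0,0,0,10],[0,0,0.04,0,0,0,10],[0,0,0.03,0,0,0,10],[0,0,0.03,0,0,0,10],[0,0,0,0,0,0,10],[0,0,0,0,0,0,10]]]'
python3 - <<'E'
from rig import *
s=sense();print(s['eef_pos'],s['force'],s['wrist_torque'])
E
```

```text
time_s: 23.1
eef_pos: [555.9, -17.7, 104.3]
ee_rot: [-0.0, -0.169, 0.986, 0.0]
force: [-0.7, -0.8, -1.9]
grip_width: 0.129
grip_force: 51.6
time_s: 23.9
eef_pos: [555.9, -17.7, 98.8]
ee_rot: [-0.0, -0.169, 0.986, 0.0]
force: [-0.2, 0.2, -1.5]
grip_width: 0.134
grip_force: 51.6
[555.90430545 -17.6776456   98.79135828] [-0.15721576  0.19723373 -1.46851024] [-0.05429643 -0.0258637   0.03009991]
```

```bash

python3 -m crank '[[[0,0,0.03,0,0,0,10],[0,0,0.03,0,0,0,10],[0,0,0.02,0,0,0,10],[0,0,0,0,0,0,10],[0,0,0,0,0,0,10],[0,0,0,0,0,0,10],[0,0,0,0,0,0,10],[0,0,0,0,0,0,10]]]'
python3 - <<'E'
from rig import *
s=sense();print(s['eef_pos'],s['force'],s['wrist_torque'])
E
```

```text
time_s: 24.7
eef_pos: [555.9, -17.7, 96.8]
ee_rot: [0.0, -0.169, 0.986, -0.0]
force: [-1.1, 0.5, -1.9]
grip_width: 0.133
grip_force: 51.6
[555.92879626 -17.69205987  96.81519192] [-1.05841035  0.48697991 -1.91295779] [-0.05215342 -0.02208416  0.0014526 ]
```

Square is in the hub at about 21 mm with no contact force. Release and back off.

```bash

python3 -m crank '[[[0,0,0.02,0,0,0,10],[0,0,0,0,0,0,10],[0,0,0,0,0,0,16],[0,0,0,0,0,0,22],[0,0,0,0,0,0,35],[0,0,0,0,0,0,50],[0,0,0,0,0,0,50],[0,0,0,0,0,0,50]]]'
python3 -m crank '[[[0,0,-0.2,0,0,0,50],[0,0,-0.5,0,0,0,50],[0,0,-0.8,0,0,0,50],[0,0,-1,0,0,0,50],[0,0,-1,0,0,0,50],[0,0,-1,0,0,0,50],[0,0,0,0,0,0,50],[0,0,0,0,0,0,50]]]'
python3 - <<'E'
from h import *
T,C=wristT();im=capture('wrist');sc=capture('scene');cv2.imwrite('pics/w9.png',im);cv2.imwrite('pics/s9.png',sc)
i=im.astype(int);r=((i[...,2]>110)&(i[...,1]<80)&(i[...,0]<80)).astype(np.uint8)
m=camera_model('wrist');p=np.linalg.inv(C)@[554.9,-18.3,122,1];u,v=m['cx']-m['fx']*p[0]/p[2],m['cy']+m['fy']*p[1]/p[2]
c=blob(r,(int(u)-60,int(v)-60,120,120));M=cv2.moments(c);a=(M['m10']/M['m00'],M['m01']/M['m00'])
p=np.array([onz('wrist',*q[0],122,C)[:2] for q in c],np.float32);print(T[:3,3],u,v,cv2.minAreaRect(p))
m=camera_model('scene');p=np.linalg.inv(np.array(m['world_from_camera']))@[554.9,-18.3,90,1];U,V=int(m['cx']-m['fx']*p[0]/p[2]),int(m['cy']+m['fy']*p[1]/p[2])
cv2.imwrite('pics/c9.png',np.hstack([im[60:360,120:520],cv2.resize(sc[V-45:V+45,U-60:U+60],(400,300),interpolation=cv2.INTER_CUBIC)]))
E
```

```text
time_s: 25.5
eef_pos: [555.9, -17.7, 96.3]
ee_rot: [0.0, -0.169, 0.986, 0.0]
force: [-0.5, 0.6, 0.7]
grip_width: 0.582
grip_force: 0.0
time_s: 26.3
eef_pos: [555.9, -17.7, 209.5]
ee_rot: [0.001, -0.169, 0.986, -0.0]
force: [0.1, -0.0, -0.6]
grip_width: 0.587
grip_force: 0.0Traceback (most recent call last):
  File "<stdin>", line 5, in <module>
ZeroDivisionError: float division by zero
```

```bash

python3 - <<'E'
from h import *
im=cv2.imread('pics/w9.png');sc=cv2.imread('pics/s9.png');T,C=wristT()
m=camera_model('scene');p=np.linalg.inv(np.array(m['world_from_camera']))@[554.9,-18.3,90,1];U,V=int(m['cx']-m['fx']*p[0]/p[2]),int(m['cy']+m['fy']*p[1]/p[2])
cv2.imwrite('pics/c9.png',np.hstack([im[60:360,120:520],cv2.resize(sc[V-45:V+45,U-60:U+60],(400,300),interpolation=cv2.INTER_CUBIC)]))
E
```

```text
(no output)
```

View pics/c9.png

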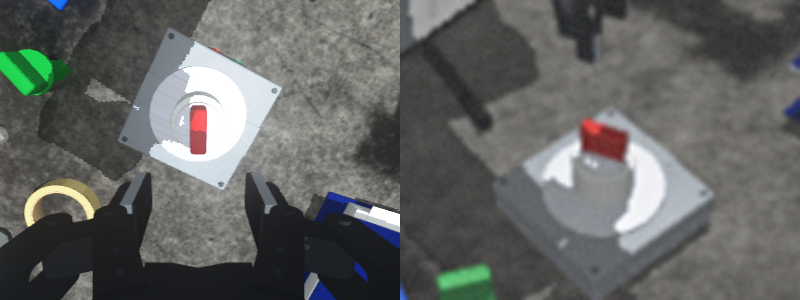

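The pictures show the spindle upright at wrist crop (198,130), its flange on the roll, the roll on the platen, and the gripper clear. Handing in.

```bash
python3 -c "
from rig import *
print(finish_job())"
```

```text
the job is handed in; nothing more can be done
None
```

I handed the job in after about 26 s of robot time: the label roll is flat on the platen over the boss and released, and the spindle looks home through it with its flange on the roll, from an estimated height and the last pictures. The hub angle was read through the roll beforehand, so the spindle went in with no contact force. No verdict came back.

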